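Seat the bead bowl in its caddy and close it

ROBOT

A 6-joint arm with a two-finger parallel gripper is mounted at the origin on the work surface. World frame = base frame: x ahead of the robot, y to its left, z up, the work surface at z = 0. Lengths are in m, angles in rad, forces in N, time in s.
With the tool pointing down it reaches from about 0.35 to 0.775 m from the base axis. Payload 7.3 kg.
Tool frame: the origin (TCP) lies between the finger pads; the fingertips stand 17 mm ahead of it and the grasp point (between the pads) lies 2 mm behind it; z points along the fingers, y is the line along which they close (so a half turn about z gives the same grasp; the last joint's range is limited). The gripper opens to 92 mm and grips with 3 to 60 N. Pads are 19 mm wide; open, the fingers measure 130 mm over their backs; the gripper's body (75 mm by 190 mm) begins 47 mm behind the grasp point.
Start: joints at [0.959, 0.342, 1.524, -0, 1.275, -0.146], TCP at [0.236, 0.469, 0.224] pointing down, gripper open.
Joint ranges: [-2.53, 2.53], [-0.77, 2.02], [0.04, 2.7], [-1, 4.14], [0.28, 2.66], [-3.11, 3.11]. Speed limits (rad/s): [2.57, 2.57, 3.14, 3.14, 3.14, 3.14].

INTERFACE

Orientations are given as [roll, pitch, yaw] about the fixed x, y, z axes, in that order (R = Rz(yaw) Ry(pitch) Rx(roll)).
In Python, from cell import robot, optics gives the robot as it stands.
- The arm moves only by the tool play_rows, never from a script. Its argument "rows" is a list of rows, each a list of 7 numbers: the shift along the tool's x, y, z in cm, then the turn, a rotation vector about the tool's x, y, z in rad, then the opening, from 0 (shut) to 1 (fully open). In form: [[tx, ty, tz, wx, wy, wz, grip], ...]. A call has 1 to 20 rows; each row is the pose to reach, as a shift and turn from the pose commanded when the call began, along the tool's axes at that moment; what a row does not reach only later rows make up. A row lasts 1/10 s, in which the tool goes at most 50 mm and 8.59 degrees, less where a joint would pass 70% of its speed; a pose out of reach is approached as far as the arm can. A call with a gripper value outside its range is refused whole. The fingers move at their own pace and stop on an object; "squeeze" is the grip in N (left out, the last holds). Time passes only in rows, so rows that repeat a pose let the fingers close. It gives the time, the measured TCP pose, the force, the opening and the grip force at its end, in the units of the state.
- robot.observe(): the state, without advancing time (a new reading comes with each control period).
- optics.read_camera(name): name is "scene" or "top" or "wrist"; returns (picture, depth): 384x512x3 uint8, red, green, blue; 384x512 float32, m along the optical axis (not along the pixel's ray), 0 where there is no reading.
- optics.camera_model(name): a dict with "fx", "fy", "cx", "cy" (pixels), "origin" and "rotation" of the camera in the world; the wrist camera has in their place "tool_from_camera" (4x4, takes a point from camera to tool coordinates, whose origin is the TCP and whose axes are the flange's). Camera axes: x right, y up, looking along -z (the intrinsics and any distortion apply to the point x, -y, -z); pixel columns grow to the right and rows downward; lengths in m; the calibration is good to about 2 mm. A picture is of the moment at which its call begins: read the wrist's pose just before it. camera_model takes no time and is no camera call.
- robot.hand_in(): hands the job in; it is judged then, once.
The state is a dict: "time": time; "qpos": joint angles; "qvel": joint speeds; "joint_efforts": joint torques, N m; "tool_pos": TCP position; "tool_rot": TCP orientation; "contact_force": force on the tool from outside, world axes, zero at the start; "torque": the same for the moment, N m; "opening": finger opening in m; "grip_force": force on a finger pad.
Only numpy, scipy, OpenCV 4.12 (cv2) and the standard library are available. Lean on these libraries where they do the work, as an engineer would, in place of code of your own. Each camera call takes 0.05 s, during which the arm holds its last target. There are 200 camera calls.

TASK

Clear the thread spool out of the caddy's round well and stand it upright in the empty wooden tray. Then slide the white bowl of shell discs along the top of the caddy, without lifting or spilling it, until it drops into the well and sits centred, level and fully down. Then put the wooden lid in the bowl's mouth so that it too sits centred, level and fully down, and leave the jar and the pliers where they are.

Things in the scene. Friction and masses are not known exactly. Their poses are not given: they have to be found in the camera images.
- caddy: fixed beech block, 130 (x) by 260 (y) by 40 mm high, origin at the centre of its underside; its flat top (the deck) is 40 mm above the table. One conical well is sunk in the deck at y = -75 mm; the rest of the deck is plain. Caddy, bowl and lid slide easily on one another (friction about 0.3)
- well (a point): centre of the well's mouth, level with the deck; axes as the caddy. The well is a cone, 83.5 mm diameter at the deck, narrowing by 1.5 mm of diameter per mm of depth to a flat floor 60 mm across, 15.5 mm down; it matches the bowl's taper
- bowl: white conical bowl, loose, about 0.3 kg, on the deck; origin at its underside centre, z up. Foot 64 mm diameter, straight flaring sides, rim 112 mm outside, 102 mm inside, 32 mm high, floor 5 mm. Over the well it tips in once its centre is some 25 mm from the well's and must be pushed on to the centre; seated, its underside is about 13 mm below the deck, its rim 19 mm above
- shell0: shell disc, 20 mm diameter, 5 mm thick, lying loose in the bowl; origin at its underside centre
- shell1: shell disc like shell0, in the bowl
- shell2: shell disc like shell0, in the bowl
- lid: wooden lid, loose, about 0.1 kg, standing on the table; origin at its underside centre, z up. A conical plug 12 mm thick, 80 mm diameter below, 98 mm above, with a plain round knob 24 mm in diameter rising 30 mm from it (its top 42 mm above the origin). It matches the bowl's inside taper; seated, its underside is about 18 mm above the bowl's underside, its flat top about 2 mm below the rim
- spool: wooden spool of pale thread, loose, about 0.05 kg, standing upright on the floor of the well, near its middle; 36 mm diameter, 60 mm high (it stands 44 mm proud of the deck), origin at the centre of its underside, z up
- tray_empty: fixed square wooden tray, empty, 100 by 100 mm, 26 mm high, walls 6 mm, inner floor 6 mm above the table; origin at the centre of its underside
- tray_full: the like tray full of beads, fixed; bystander, it may swap places with the empty one
- jar: small closed glass jar, loose, 56 mm diameter, 60 mm high, origin at its underside; bystander, it may swap places with the lid
- pliers: pair of pliers lying flat, about 115 mm long along its x, 50 mm wide, 12 mm high, loose; origin under the pivot; bystander

How it is judged:
By the outcome, as a careful person would: the job done as asked, in the order asked, and still so for the second after the job is handed in, with the robot touching nothing.
It also fails if it takes over 72 s, if anything falls off the work surface, if the arm or the gripper's body presses on something with over 40 N, if the wrist force passes 120 N, or if a joint passes its speed limit or range.

## Working session

There is one attempt and no reset: what is moved stays moved. The work goes in short steps, Python scripts to look and compute and a tool call to move; the robot and the scene stay as the last step left them, time stands still between calls to the robot, and variables do not carry over. Pictures are saved under pics/ and viewed, at most 10 in all, crops included, and the job is handed in when it is done.

Besides the shell and the picture viewer there is one more tool, called as name(argument=value, ...) on one line, values as JSON. play_rows: Moves the arm, as the interface text tells. Its arguments: {"type":"object","properties":{"rows":{"type":"array"},"squeeze":{"type":"number"}},"required":["rows"]}

```bash
mkdir -p pics; ls
cat > h.py <<'E'
import numpy as np, cv2
from scipy.spatial.transform import Rotation as Ro
from cell import robot, optics
def cam(n, T=None):
    m=optics.camera_model(n)
    if 'origin' in m: return m,np.array(m['rotation']).reshape(3,3),np.array(m['origin'])
    X=T@np.array(m['tool_from_camera']); return m,X[:3,:3],X[:3,3]
def tool():
    s=robot.observe(); T=np.eye(4); T[:3,:3]=Ro.from_euler('xyz',s['tool_rot']).as_matrix(); T[:3,3]=s['tool_pos']; return T
def cloud(c,d):
    m,R,o=c; v,u=np.mgrid[:d.shape[0],:d.shape[1]]
    P=np.stack([(u-m['cx'])/m['fx']*d,-(v-m['cy'])/m['fy']*d,-d],-1)
    return P@R.T+o
def ray(c,u,v,z):
    m,R,o=c; r=R@np.array([(u-m['cx'])/m['fx'],-(v-m['cy'])/m['fy'],-1]); return o+r*(z-o[2])/r[2]
E
python3 - <<'E'
from h import *
T=tool(); print(robot.observe())
for n in ['scene','top','wrist']:
    m=optics.camera_model(n); print(n,m)
    p,d=optics.read_camera(n); np.savez(f'{n}0.npz',p=p,d=d,T=T); cv2.imwrite(f'pics/{n}0.png',p[:,:,::-1])
E
```

```text
pics
{'time': 0.0, 'qpos': array([ 9.58994288e-01,  3.42743074e-01,  1.52504401e+00, -4.97280336e-06,
        1.27542872e+00, -1.46007830e-01]), 'qvel': array([ 0.00082629, -0.00055936, -0.00220715, -0.00192068, -0.00034449,
        0.00085137]), 'joint_efforts': array([ 4.00358276e-04, -4.31237805e+01, -2.44218779e+01,  7.20829703e-02,
        5.61530620e-02, -1.64048947e-04]), 'tool_pos': array([0.23552733, 0.46871688, 0.22292501]), 'tool_rot': array([-3.13998608e+00, -2.31447184e-04,  2.67579971e+00]), 'contact_force': array([0.43000378, 0.19000368, 0.51643837]), 'torque': array([ 0.02170887,  0.02800167, -0.01315562]), 'grip_force': 0.0, 'opening': 0.091727523337246}
scene {'fx': 383.34131801016485, 'fy': 383.34131801016485, 'cx': 256.5663325753166, 'cy': 186.72655167456847, 'origin': array([1.00055352, 0.13424906, 0.74585561]), 'rotation': array([ 0.65351116, -0.01383934,  1.83566845])}
top {'fx': 400.1806105965391, 'fy': 400.1806105965391, 'cx': 255.92013251829962, 'cy': 188.03260106834082, 'origin': array([0.25297786, 0.0208115 , 1.07765774]), 'rotation': array([ 2.14614555e-01,  5.17234761e-04, -1.66958987e+00])}
wrist {'fx': 287.9721063849598, 'fy': 287.9721063849598, 'cx': 255.912517703939, 'cy': 191.21393972068122, 'tool_from_camera': array([[ 1.69729779e-03,  9.56798181e-01,  2.90747932e-01,
         7.87302981e-02],
       [ 9.99998241e-01, -1.85611504e-03,  2.70449713e-04,
         6.57892592e-04],
       [ 7.98427405e-04,  2.90746962e-01, -9.56799648e-01,
        -1.61666185e-01],
       [ 0.00000000e+00,  0.00000000e+00,  0.00000000e+00,
         1.00000000e+00]])}
```

View pics/top0.png

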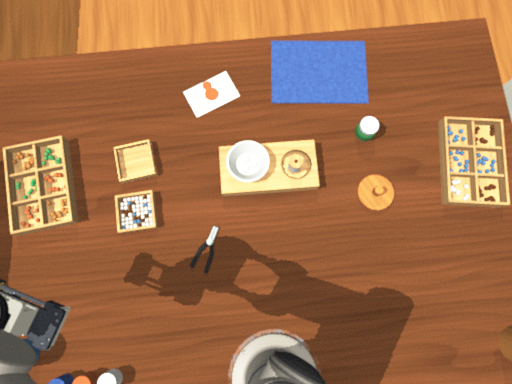

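View pics/scene0.png

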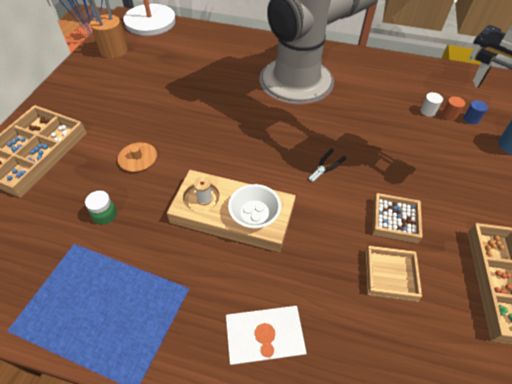

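The top view shows the empty tray at (134,160), bowl (248,161), spool (296,163), lid (376,191), jar (368,128) and pliers (207,250). The scene view agrees: lid (137,157), spool (203,188), bowl (254,207), empty tray (392,272).

```bash
sed -i "s/np.array(m\['rotation'\]).reshape(3,3)/Ro.from_euler('xyz',m['rotation']).as_matrix()/" h.py
cat > seg.py <<'E'
from h import *
def load(n,k): z=np.load(f'{n}{k}.npz'); return z['p'],z['d'],cloud(cam(n,z['T']),z['d'])
def rect(P,m): 
    (c,s,a)=cv2.minAreaRect((P[m][:,:2]*1000).astype(np.float32)); return np.round(c,1),np.round(s,1),round(a,1)
E
python3 - <<'E'
from seg import *
for n,rois in [('top',dict(bowl=(248,161,30),lid=(376,191,24),spool=(296,163,16),caddy=(269,167,62),te=(134,160,27),tf=(136,211,27),jar=(368,128,18))),
               ('scene',dict(bowl=(254,207,34),lid=(137,157,28),spool=(203,188,17),caddy=(232,210,75),te=(392,272,34),tf=(398,217,30),jar=(100,207,22)))]:
    p,d,P=load(n,0)
    print(n,'table z',np.median(P[...,2][(d>0)&(P[...,0]>.3)&(P[...,0]<.8)]))
    for k,(u,v,r) in rois.items():
        m=np.zeros(d.shape,bool); m[max(v-r,0):v+r,u-r:u+r]=1; m&=d>0
        z=P[...,2]; zt={'bowl':(.062,.085),'lid':(.008,.018),'spool':(.075,.1),'caddy':(.034,.046),'te':(.02,.032),'tf':(.02,.032),'jar':(.052,.07)}[k]
        mm=m&(z>zt[0])&(z<zt[1])
        if k=='lid':
            kn=m&(z>.036)&(z<.05); print('knob',rect(P,kn),np.median(z[kn]))
        if mm.sum()>5:print(k,mm.sum(),rect(P,mm),'z',np.round(np.median(z[mm]),4))
E
```

```text
top table z -0.0003944150043302397
bowl 523 (array([546.2,  15.7]), array([110.1, 109.6]), 85.4) z 0.0688
knob (array([ 440.5, -322.7]), array([21.1, 21.4]), 83.9) 0.040330779751621026
lid 826 (array([ 441.9, -324.1]), array([96.4, 95.5]), 85.8) z 0.011
spool 156 (array([ 528.7, -108.5]), array([33.6, 35.4]), 83.4) z 0.0832
caddy 2835 (array([534.7, -38.6]), array([260.3, 131.7]), 89.0) z 0.039
te 330 (array([592.6, 324.4]), array([101.6, 100.7]), 7.5) z 0.0237
tf 377 (array([450.6, 327.6]), array([100.7, 102.1]), 2.9) z 0.0245
jar 260 (array([ 616.3, -320.6]), array([48.1, 49.1]), 59.4) z 0.0585
scene table z 0.0004513019996705281
bowl 707 (array([546.2,  16.2]), array([112. , 109.7]), 16.8) z 0.0699
knob (array([ 443.7, -322.6]), array([24.6, 21.6]), 70.5) 0.041540753630547655
lid 743 (array([ 442.1, -323.8]), array([98. , 96.3]), 70.8) z 0.0115
spool 199 (array([ 531.3, -107.5]), array([35.2, 35. ]), 14.6) z 0.0842
caddy 3428 (array([536.8, -39. ]), array([261. , 132.9]), 88.8) z 0.0398
te 637 (array([576.2, 330.1]), array([138.5, 116.2]), 6.9) z 0.0251
tf 554 (array([476.9, 322.8]), array([151.9, 112.1]), 1.7) z 0.0251
jar 374 (array([ 620.1, -320.9]), array([48.9, 48.4]), 19.4) z 0.0596
```

```bash
cat > go.py <<'E'
import sys
from h import *
def go(x,y,z,yaw):
    T=tool(); R=T[:3,:3]
    print('shift cm',np.round(R.T@(np.array([x,y,z])-T[:3,3])*100,2),'turn',np.round(Ro.from_matrix(R.T@Ro.from_euler('xyz',[np.pi,0,yaw]).as_matrix()).as_rotvec(),4))
if __name__=='__main__': go(*map(float,sys.argv[1:5]))
E
python3 go.py .525 -.19 .2 1.5708
python3 - <<'E'
from seg import *
for n in ['top','scene']:
    p,d,P=load(n,0); z=P[...,2]
    c=np.array([.5347,-.114]); r=np.hypot(P[...,0]-c[0],P[...,1]-c[1])
    m=(d>0)&(z<.036)&(r<.045)&(z>.015)
    print(n,m.sum(),rect(P,m))
    h=m.astype(np.uint8)
E
```

```text
shift cm [-55.45 -45.87   2.35] turn [-1.000e-03  5.000e-04  1.105e+00]
top 519 (array([ 536.5, -114.1]), array([82.8, 80.5]), 25.1)
scene 555 (array([ 532. , -114.7]), array([68.2, 83. ]), 17.0)
```

```bash
python3 go.py .530 -.108 .2 1.5708
```

```text
shift cm [-52.21 -38.31   2.35] turn [-1.000e-03  5.000e-04  1.105e+00]
```

play_rows(rows=[[-3, -2, 0, 0, 0, 0.1, 1], [-7, -5, 0.5, 0, 0, 0.2, 1], [-11, -8, 1, 0, 0, 0.3, 1], [-15, -11, 1, 0, 0, 0.4, 1], [-19, -14, 1.5, 0, 0, 0.5, 1], [-23, -17, 2, 0, 0, 0.6, 1], [-27, -20, 2, 0, 0, 0.7, 1], [-31, -23, 2, 0, 0, 0.8, 1], [-35, -26, 2.3, 0, 0, 0.9, 1], [-39, -29, 2.3, 0, 0, 1.0, 1], [-43, -32, 2.3, 0, 0, 1.1, 1], [-47, -35, 2.3, 0, 0, 1.105, 1], [-50, -37, 2.3, 0, 0, 1.105, 1], [-52.2, -38.3, 2.3, 0, 0, 1.105, 1], [-52.2, -38.3, 2.3, 0, 0, 1.105, 1], [-52.2, -38.3, 2.3, 0, 0, 1.105, 1], [-52.2, -38.3, 2.3, 0, 0, 1.105, 1]])

```text
time: 1.85
tool_pos: [0.5296, -0.1066, 0.2004]
tool_rot: [-3.141, -0.001, 1.571]
contact_force: [-0.1, -0.3, -0.5]
opening: 0.0916
grip_force: 0.0
```

```bash
cat > w.py <<'E'
import sys
from seg import *
k=sys.argv[1]; T=tool(); p,d=optics.read_camera('wrist'); np.savez(f'wrist{k}.npz',p=p,d=d,T=T); cv2.imwrite(f'pics/wrist{k}.png',p[:,:,::-1]); print(np.round(T,3))
E
python3 w.py 1
python3 - <<'E'
from seg import *
p,d,P=load('wrist',1); z=P[...,2]
def near(x,y,r): return (d>0)&(np.hypot(P[...,0]-x,P[...,1]-y)<r)
m=near(.53,-.108,.03)&(z>.075)&(z<.1); print('spool',rect(P,m),np.median(z[m]))
m=near(.535,-.114,.046)&(z>.015)&(z<.036); print('well',rect(P,m))
m=near(.546,.016,.065)&(z>.062)&(z<.085); print('bowl',rect(P,m),np.median(z[m]))
m=near(.536,-.04,.2)&(z>.035)&(z<.045); print('caddy',rect(P,m),np.median(z[m]))
E
python3 go.py .530 -.108 .072 1.5708
```

```text
[[-0.001  1.    -0.001  0.53 ]
 [ 1.     0.001  0.001 -0.107]
 [ 0.001 -0.001 -1.     0.2  ]
 [ 0.     0.     0.     1.   ]]
spool (array([ 530.8, -109.2]), array([35.5, 35.5]), 77.8) 0.08528011555156517
well (array([ 535.3, -116.3]), array([83.1, 81.1]), 7.1)
bowl (array([547.2,  10.4]), array([102.5, 111.1]), 88.0) 0.07010049517327971
caddy (array([536.4, -50. ]), array([241. , 130.4]), 88.9) 0.040739758999128795
shift cm [-0.15  0.04 12.86] turn [-0.0004 -0.0004  0.0011]
```

View pics/wrist1.png

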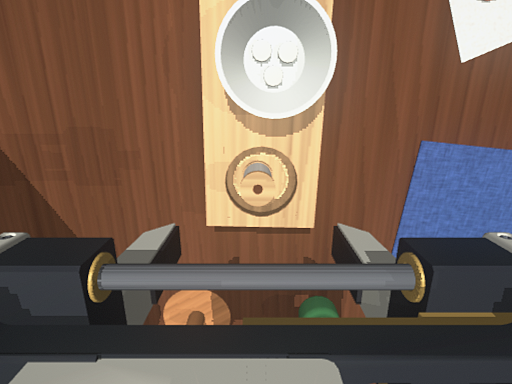

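The wrist view shows the well at (261,180) with the spool in it, and the bowl at (276,55). All heights match the text, so I descend on the spool.

play_rows(rows=[[-0.2, 0.1, 3, 0, 0, 0, 1], [-0.2, 0.1, 7, 0, 0, 0, 1], [-0.2, 0.1, 10, 0, 0, 0, 1], [-0.2, 0.1, 12, 0, 0, 0, 1], [-0.2, 0.1, 13.2, 0, 0, 0, 1], [-0.2, 0.1, 13.2, 0, 0, 0, 1], [-0.2, 0.1, 13.2, 0, 0, 0, 0.2], [-0.2, 0.1, 13.2, 0, 0, 0, 0.2], [-0.2, 0.1, 13.2, 0, 0, 0, 0.2], [-0.2, 0.1, 13.2, 0, 0, 0, 0.2], [-0.2, 0.1, 13.2, 0, 0, 0, 0.2], [-0.2, 0.1, 13.2, 0, 0, 0, 0.2], [-0.2, 0.1, 13.2, 0, 0, 0, 0.2]], squeeze=15)

```text
time: 3.2
tool_pos: [0.5312, -0.1095, 0.0686]
tool_rot: [3.142, -0.0, 1.571]
contact_force: [-0.1, 0.1, 0.3]
opening: 0.0403
grip_force: 0.0
```

play_rows(rows=[[0, 0, 0, 0, 0, 0, 0.2], [0, 0, 0, 0, 0, 0, 0.2], [0, 0, 0, 0, 0, 0, 0.2], [0, 0, -1, 0, 0, 0, 0.2], [0, 0, -3, 0, 0, 0, 0.2], [0, 0, -5, 0, 0, 0, 0.2], [0, 0, -7, 0, 0, 0, 0.2], [0, 0, -8, 0, 0, 0, 0.2], [0, 0, -8, 0, 0, 0, 0.2]])

```text
time: 4.1
tool_pos: [0.532, -0.1098, 0.1503]
tool_rot: [3.138, 0.001, 1.571]
contact_force: [1.1, -0.5, -1.0]
opening: 0.0347
grip_force: 15.0
```

```bash
python3 go.py .5925 .325 .149 2.2
```

```text
shift cm [43.48  6.05  0.1 ] turn [ 0.0028  0.002  -0.6292]
```

play_rows(rows=[[1, 0.1, 0, 0, 0, 0, 0.2], [3, 0.4, 0, 0, 0, -0.05, 0.2], [6, 0.8, 0, 0, 0, -0.1, 0.2], [9.5, 1.3, 0, 0, 0, -0.15, 0.2], [13, 1.8, 0, 0, 0, -0.2, 0.2], [17, 2.4, 0, 0, 0, -0.25, 0.2], [21, 2.9, 0, 0, 0, -0.3, 0.2], [25, 3.5, 0, 0, 0, -0.35, 0.2], [29, 4, 0, 0, 0, -0.4, 0.2], [32.5, 4.5, 0, 0, 0, -0.45, 0.2], [36, 5, 0, 0, 0, -0.5, 0.2], [39, 5.4, 0, 0, 0, -0.55, 0.2], [41, 5.7, 0, 0, 0, -0.6, 0.2], [42.5, 5.9, 0, 0, 0, -0.63, 0.2], [43.5, 6, 0, 0, 0, -0.63, 0.2], [43.5, 6, 0, 0, 0, -0.63, 0.2], [43.5, 6, 0, 0, 0, -0.63, 0.2], [43.5, 6, 0, 0, 0, -0.63, 0.2]])

```text
time: 5.9
tool_pos: [0.5911, 0.3246, 0.1485]
tool_rot: [-3.141, 0.0, 2.2]
contact_force: [-0.0, 0.8, -0.5]
opening: 0.0347
grip_force: 15.0
```

```bash
python3 w.py 2
python3 - <<'E'
from seg import *
p,d,P=load('wrist',2); z=P[...,2]; near=(d>0)&(np.hypot(P[...,0]-.5925,P[...,1]-.325)<.08)
m=near&(z>.02)&(z<.032);print(m.sum(),rect(P,m),np.median(z[m]))
m=near&(z>.0)&(z<.012)&(np.abs(P[...,0]-.5925)<.03)&(np.abs(P[...,1]-.325)<.03);print('floor',m.sum(),np.median(z[m]))
E
python3 go.py .5925 .325 .054 2.2
```

```text
[[-0.588  0.809 -0.     0.591]
 [ 0.809  0.588 -0.     0.325]
 [-0.    -0.001 -1.     0.148]
 [ 0.     0.     0.     1.   ]]
1886 (array([594.4, 323.7]), array([100.1,  99.8]), 7.7) 0.026269603482258597
floor 2349 0.0067685922990964875
shift cm [-0.04  0.13  9.46] turn [-0.0003  0.     -0.0005]
```

View pics/wrist2.png

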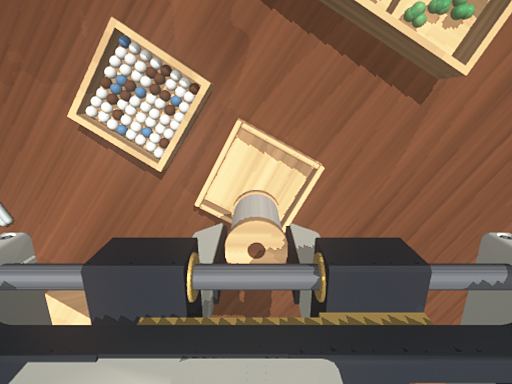

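The spool is held upright at (255,215) over the empty tray at (260,175). I lower it.

play_rows(rows=[[0, 0.1, 1, 0, 0, 0, 0.2], [0, 0.1, 3, 0, 0, 0, 0.2], [0, 0.1, 5, 0, 0, 0, 0.2], [0, 0.1, 7, 0, 0, 0, 0.2], [0, 0.1, 8.5, 0, 0, 0, 0.2], [0, 0.1, 9.2, 0, 0, 0, 0.2], [0, 0.1, 9.5, 0, 0, 0, 0.2], [0, 0.1, 9.65, 0, 0, 0, 0.2], [0, 0.1, 9.8, 0, 0, 0, 0.2], [0, 0.1, 9.8, 0, 0, 0, 0.2], [0, 0.1, 9.8, 0, 0, 0, 0.2]])

```text
time: 7.05
tool_pos: [0.5923, 0.3262, 0.0513]
tool_rot: [3.141, 0.0, 2.201]
contact_force: [0.1, -0.5, -0.6]
opening: 0.035
grip_force: 15.0
```

play_rows(rows=[[0, 0, 0.1, 0, 0, 0, 0.2], [0, 0, 0.1, 0, 0, 0, 0.2], [0, 0, 0.1, 0, 0, 0, 0.2]])

```text
time: 7.35
tool_pos: [0.5922, 0.3261, 0.0501]
tool_rot: [3.141, 0.0, 2.201]
contact_force: [-0.4, 0.3, 1.9]
opening: 0.0353
grip_force: 15.0
```

Touching (1.9 N). Now release and retreat.

play_rows(rows=[[0, 0, 0, 0, 0, 0, 0.45], [0, 0, 0, 0, 0, 0, 0.5], [0, 0, 0, 0, 0, 0, 0.55], [0, 0, 0, 0, 0, 0, 0.6], [0, 0, 0, 0, 0, 0, 0.65], [0, 0, 0, 0, 0, 0, 0.7], [0, 0, -1, 0, 0, 0, 0.8], [0, 0, -3, 0, 0, 0, 0.8], [0, 0, -6, 0, 0, 0, 0.8], [0, 0, -9, 0, 0, 0, 0.8], [0, 0, -12, 0, 0, 0, 0.8], [0, 0, -14, 0, 0, 0, 0.8], [0, 0, -14, 0, 0, 0, 0.8]])

```text
time: 8.65
tool_pos: [0.5935, 0.3268, 0.1944]
tool_rot: [3.134, 0.002, 2.201]
contact_force: [0.0, -0.2, -0.1]
opening: 0.0734
grip_force: 0.0
```

```bash
cat > t.py <<'E'
import sys
from seg import *
k=sys.argv[1]
for n in ['top','scene']:
    p,d=optics.read_camera(n); np.savez(f'{n}{k}.npz',p=p,d=d,T=np.eye(4)); cv2.imwrite(f'pics/{n}{k}.png',p[:,:,::-1])
E
python3 t.py 3; python3 w.py 3
python3 - <<'E'
from seg import *
for n in ['top','scene','wrist']:
    p,d,P=load(n,3); z=P[...,2]
    for nm,x,y,r,a,b in [('spool',.5925,.325,.04,.055,.075),('bowl',.546,.016,.07,.062,.085),('well',.535,-.114,.045,.015,.036),('wfloor',.535,-.114,.045,.0,.029)]:
        m=(d>0)&(np.hypot(P[...,0]-x,P[...,1]-y)<r)&(z>a)&(z<b)
        if m.sum()>20: print(n,nm,m.sum(),rect(P,m),np.round(np.median(z[m]),4), np.ptp(z[m]).round(4))
E
python3 go.py .546 .11 .15 1.5708
```

```text
[[-0.589  0.808  0.     0.592]
 [ 0.808  0.589  0.     0.326]
 [-0.     0.001 -1.     0.19 ]
 [ 0.     0.     0.     1.   ]]
top spool 98 (array([584.8, 323.2]), array([21.5, 33.3]), 38.4) 0.0645 0.0128
top bowl 519 (array([545.4,  15.9]), array([110.1, 110.2]), 13.1) 0.0693 0.0136
top well 715 (array([ 535. , -115.1]), array([80.2, 83.7]), 83.1) 0.0234 0.0195
top wfloor 681 (array([ 535. , -115.4]), array([79.7, 79.4]), 83.7) 0.0232 0.0122
scene spool 282 (array([593.4, 326.9]), array([35.7, 35.5]), 0.1) 0.0658 0.0144
scene bowl 702 (array([546.7,  16.5]), array([110.6, 109.6]), 17.8) 0.0701 0.013
scene well 807 (array([ 529.1, -117.2]), array([72.9, 80.9]), 18.6) 0.0245 0.0153
scene wfloor 741 (array([ 529.2, -117.5]), array([72.9, 80.3]), 18.6) 0.0244 0.0084
wrist spool 951 (array([592.4, 326.4]), array([35. , 35.6]), 35.2) 0.0667 0.0084
shift cm [-14.76 -16.38   3.89] turn [-1.6e-03  1.0e-04  6.3e-01]
```

The spool stands in the tray, with its top at 0.066 and 2–3 mm off centre. Next I move behind the bowl.

```bash
python3 go.py .5525 .0975 .12 1.487
```

```text
shift cm [-16.16 -16.59   6.89] turn [-1.600e-03  2.000e-04  7.138e-01]
```

play_rows(rows=[[-1, -1, 0, 0, 0, 0.05, 0.8], [-3, -3, 1, 0, 0, 0.15, 0.8], [-6, -6, 2, 0, 0, 0.28, 0.8], [-9, -9, 3, 0, 0, 0.41, 0.8], [-12, -12, 4.5, 0, 0, 0.54, 0.8], [-14.5, -14.7, 6, 0, 0, 0.65, 0.8], [-16.2, -16.6, 6.9, 0, 0, 0.714, 0.8], [-16.2, -16.6, 6.9, 0, 0, 0.714, 0.8], [-16.2, -16.6, 6.9, 0, 0, 0.714, 0.8], [-16.2, -16.6, 6.9, 0, 0, 0.714, 0.8], [-16.2, -16.6, 6.9, 0, 0, 0.714, 0.8]])

```text
time: 9.9
tool_pos: [0.5535, 0.0985, 0.1207]
tool_rot: [3.141, -0.0, 1.489]
contact_force: [-1.0, 0.2, -0.6]
opening: 0.0736
grip_force: 0.0
```

```bash
python3 -c "
from h import *
s=robot.observe();print(s['time'],s['tool_pos'],s['tool_rot'],s['opening'])"; python3 go.py .5525 .0945 .063 1.487
```

```text
9.9 [0.55350971 0.09848592 0.12071285] [ 3.14115573e+00 -2.95921540e-04  1.48886321e+00] 0.07363140456881294
shift cm [-0.41 -0.07  5.77] turn [ 0.0004 -0.0003  0.0019]
```

play_rows(rows=[[-0.2, -0.1, 2, 0, 0, 0, 0.8], [-0.4, -0.1, 4, 0, 0, 0, 0.8], [-0.4, -0.1, 5.2, 0, 0, 0, 0.8], [-0.4, -0.1, 5.7, 0, 0, 0, 0.8], [-0.4, -0.1, 5.7, 0, 0, 0, 0.8], [-1, -0.1, 5.7, 0, 0, 0, 0.8], [-1.5, -0.1, 5.7, 0, 0, 0, 0.8], [-2, -0.1, 5.7, 0, 0, 0, 0.8], [-2.2, -0.1, 5.7, 0, 0, 0, 0.8], [-2.4, -0.1, 5.7, 0, 0, 0, 0.8], [-2.6, -0.1, 5.7, 0, 0, 0, 0.8], [-2.8, -0.1, 5.7, 0, 0, 0, 0.8], [-3.1, -0.1, 5.7, 0, 0, 0, 0.8], [-3.4, -0.1, 5.7, 0, 0, 0, 0.8], [-3.7, -0.1, 5.7, 0, 0, 0, 0.8], [-4, -0.1, 5.7, 0, 0, 0, 0.8], [-4.2, -0.1, 5.7, 0, 0, 0, 0.8], [-4.3, -0.1, 5.7, 0, 0, 0, 0.8], [-4.3, -0.1, 5.7, 0, 0, 0, 0.8]])

```text
time: 11.8
tool_pos: [0.5486, 0.0544, 0.0636]
tool_rot: [-3.142, -0.0, 1.487]
contact_force: [-0.3, 0.3, -0.4]
opening: 0.0734
grip_force: 0.3
```

```bash
cat > b.py <<'E'
import sys
from seg import *
k=sys.argv[1]
for n in ['top','scene']:
    p,d=optics.read_camera(n); np.savez(f'{n}{k}.npz',p=p,d=d,T=np.eye(4)); cv2.imwrite(f'pics/{n}{k}.png',p[:,:,::-1])
    P=cloud(cam(n),d); z=P[...,2]; hsv=cv2.cvtColor(p,cv2.COLOR_RGB2HSV)
    m=(d>0)&(np.abs(P[...,0]-.54)<.075)&(P[...,1]>-.2)&(P[...,1]<.09)&(z>float(sys.argv[2]))&(z<.09)&(hsv[...,1]<50)&(hsv[...,2]>110)
    m=cv2.morphologyEx(m.astype(np.uint8),cv2.MORPH_OPEN,np.ones((2,2)))>0
    print(n,m.sum(),rect(P,m),'z',np.percentile(z[m],[5,50,95]).round(4))
    if m.sum()>50:
        A=np.c_[P[m][:,:2],np.ones(m.sum())]; print(' circle', end=' ')
        zt=P[m]; c=np.linalg.lstsq(np.c_[zt[:,0],zt[:,1],np.ones(len(zt))],zt[:,2],rcond=None)[0]; print('tilt',c[:2].round(3))
print(robot.observe()['tool_pos'])
E
python3 b.py 4 .062
```

```text
top 179 (array([537.3, -36.2]), array([34.8, 95.2]), 85.9) z [0.0371 0.0686 0.0737]
 circle tilt [0.103 0.352]
scene 448 (array([750.8,  45.6]), array([524. , 105.7]), 10.8) z [0.0602 0.0684 0.0746]
 circle tilt [0.85  0.591]
[0.54864154 0.05454176 0.06359982]
```

```bash
sed -i '/MORPH_OPEN/d' b.py
python3 - <<'E'
import cv2,numpy as np
a=cv2.imread('pics/top4.png')[110:235,190:350]; b=cv2.imread('pics/scene4.png')[140:265,150:310]
cv2.imwrite('pics/c4.png',cv2.resize(np.hstack([a,b]),None,fx=2.4,fy=2.4,interpolation=2))
E
python3 b.py 5 .062
```

```text
top 186 (array([540.3, -33. ]), array([33. , 95.2]), 85.9) z [0.0625 0.0688 0.0734]
 circle tilt [-0.002 -0.114]
scene 478 (array([541.1,  -2.5]), array([ 92.3, 108.7]), 59.8) z [0.0627 0.0693 0.073 ]
 circle tilt [0.023 0.002]
[0.54866269 0.05459252 0.06361137]
```

View pics/c4.png

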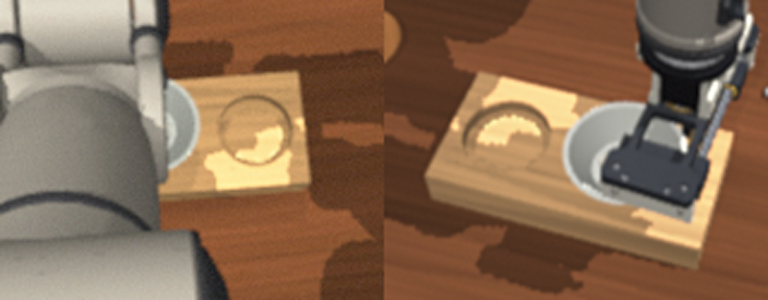

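The bowl is sliding with the fingers behind it and the shells are still in place. I keep pushing.

play_rows(rows=[[-0.1, 0, 0, 0, 0, 0, 0.8], [-0.3, 0, 0, 0, 0, 0, 0.8], [-0.6, 0, 0, 0, 0, 0, 0.8], [-1, 0, 0, 0, 0, 0, 0.8], [-1.5, 0, 0, 0, 0, 0, 0.8], [-2, 0, 0, 0, 0, 0, 0.8], [-2.5, 0, 0, 0, 0, 0, 0.8], [-3, 0, 0, 0, 0, 0, 0.8], [-3.5, 0, 0, 0, 0, 0, 0.8], [-4, 0, 0, 0, 0, 0, 0.8], [-4.5, 0, 0, 0, 0, 0, 0.8], [-5, 0, 0, 0, 0, 0, 0.8], [-5.4, 0, 0, 0, 0, 0, 0.8], [-5.8, 0, 0, 0, 0, 0, 0.8], [-6.2, 0, 0, 0, 0, 0, 0.8], [-6.5, 0, 0, 0, 0, 0, 0.8], [-6.8, 0, 0, 0, 0, 0, 0.8], [-7, 0, 0, 0, 0, 0, 0.8], [-7, 0, 0, 0, 0, 0, 0.8]])

```text
time: 13.9
tool_pos: [0.5428, -0.0155, 0.0636]
tool_rot: [3.142, 0.0, 1.487]
contact_force: [0.0, -0.3, 0.3]
opening: 0.0735
grip_force: 0.2
```

```bash
python3 b.py 6 .05; python3 go.py .5394 -.063 .063 1.487
```

```text
top 71 (array([ 528.3, -113.8]), array([10.6, 62.4]), 78.4) z [0.0641 0.07   0.0736]
 circle tilt [-0.044 -0.369]
scene 628 (array([535.6, -72.4]), array([ 93.1, 108.5]), 61.3) z [0.0528 0.0655 0.0729]
 circle tilt [ 0.048 -0.012]
[ 0.54277267 -0.01527058  0.06359413]
shift cm [-4.78  0.06  0.06] turn [-0.      0.0001 -0.0002]
```

play_rows(rows=[[-0.1, 0, 0, 0, 0, 0, 0.8], [-0.3, 0, 0, 0, 0, 0, 0.8], [-0.5, 0, 0, 0, 0, 0, 0.8], [-0.8, 0, 0, 0, 0, 0, 0.8], [-1.1, 0, 0, 0, 0, 0, 0.8], [-1.4, 0, 0, 0, 0, 0, 0.8], [-1.7, 0, 0, 0, 0, 0, 0.8], [-2, 0, 0, 0, 0, 0, 0.8], [-2.2, 0, 0, 0, 0, 0, 0.8], [-2.4, 0, 0, 0, 0, 0, 0.8], [-2.6, 0, 0, 0, 0, 0, 0.8], [-2.8, 0, 0, 0, 0, 0, 0.8], [-3, 0, 0, 0, 0, 0, 0.8], [-3.2, 0, 0, 0, 0, 0, 0.8], [-3.4, 0, 0, 0, 0, 0, 0.8], [-3.6, 0, 0, 0, 0, 0, 0.8], [-3.8, 0, 0, 0, 0, 0, 0.8], [-4, 0, 0, 0, 0, 0, 0.8], [-4.2, 0, 0, 0, 0, 0, 0.8], [-4.2, 0, 0, 0, 0, 0, 0.8]])

```text
time: 16.0
tool_pos: [0.5393, -0.0573, 0.0636]
tool_rot: [3.142, -0.0, 1.487]
contact_force: [1.0, 0.2, 0.0]
opening: 0.0736
grip_force: 0.0
```

```bash
python3 b.py 7 .05; python3 w.py 7;python3 - <<'E'
import cv2,numpy as np
a=cv2.imread('pics/wrist7.png')[100:,100:420]; b=cv2.imread('pics/scene7.png')[120:262,150:310]
b=cv2.resize(b,(320,284))
cv2.imwrite('pics/c7.png',cv2.resize(np.hstack([a,b]),None,fx=1.2,fy=1.2,interpolation=2))
E
```

```text
top 4 (array([ 521.5, -167.2]), array([0.3, 7.1]), 87.2) z [0.0567 0.0596 0.0604]
scene 424 (array([ 526.4, -114.1]), array([102.8, 125.4]), 62.2) z [0.051  0.0576 0.0609]
 circle tilt [0.017 0.038]
[ 0.53927834 -0.05705318  0.06361479]
[[ 0.084  0.996  0.     0.539]
 [ 0.996 -0.084  0.    -0.057]
 [ 0.     0.    -1.     0.064]
 [ 0.     0.     0.     1.   ]]
```

View pics/c7.png

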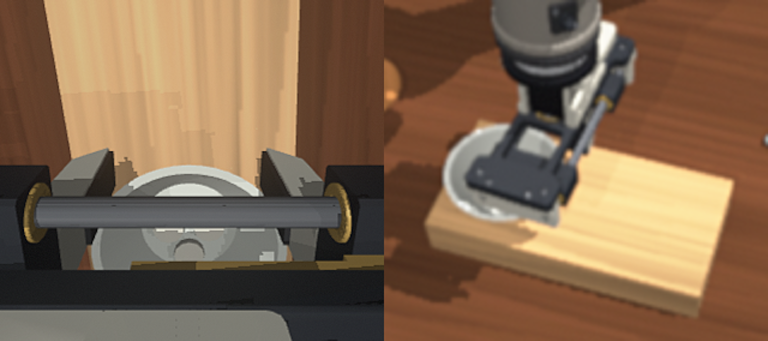

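The bowl has dropped in (rim at about 0.058). I back off, rise and measure it.

play_rows(rows=[[0.5, 0, 0, 0, 0, 0, 0.8], [1.5, 0, 0, 0, 0, 0, 0.8], [2, 0, -2, 0, 0, 0, 0.8], [2, 0, -6, 0, 0, 0, 0.8], [1, 0, -10, 0, 0, 0, 0.8], [-1, 0, -14, 0, 0, 0, 0.8], [-3, 0, -17, 0, 0, 0, 0.8], [-4, 0, -17, 0, 0, 0, 0.8], [-4, 0, -17, 0, 0, 0, 0.8], [-4, 0, -17, 0, 0, 0, 0.8], [-4, 0, -17, 0, 0, 0, 0.8]])

```text
time: 17.25
tool_pos: [0.5353, -0.0958, 0.2321]
tool_rot: [-3.139, -0.001, 1.488]
contact_force: [0.8, 0.0, -0.1]
opening: 0.0735
grip_force: 0.0
```

```bash
python3 b.py 8 .05; python3 w.py 8
cat > bw.py <<'E'
from seg import *
import sys
k=sys.argv[1]; p,d,P=load('wrist',k); z=P[...,2]
hsv=cv2.cvtColor(p,cv2.COLOR_RGB2HSV)
near=(d>0)&(np.hypot(P[...,0]-.535,P[...,1]+.115)<.07)
m=near&(z>.052)&(z<.075)&(hsv[...,1]<50); print('rim',m.sum(),rect(P,m))
Q=P[m]; r=np.hypot(*(Q[:,:2]-np.array(rect(P,m)[0])/1000).T); Q=Q[(r>.0515)&(r<.0555)]
c=np.linalg.lstsq(np.c_[Q[:,:2]-[.535,-.115],np.ones(len(Q))],Q[:,2],rcond=None)[0]; print('rim z',c[2].round(4),'tilt',c[:2].round(4),len(Q))
dk=(d>0)&(np.abs(P[...,0]-.536)<.05)&(P[...,1]>-.04)&(P[...,1]<.08)&(z>.03)&(z<.05); print('deck',np.median(z[dk]))
E
python3 bw.py 8
```

```text
[[ 0.083  0.997 -0.002  0.535]
 [ 0.997 -0.083  0.001 -0.096]
 [ 0.001 -0.002 -1.     0.232]
 [ 0.     0.     0.     1.   ]]
rim 2475 (array([ 535.1, -115.3]), array([110.8, 111.4]), 85.8)
rim z 0.0601 tilt [ 0.0023 -0.0119] 880
deck 0.04064704209571457Traceback (most recent call last):
  File "b.py", line 8, in <module>
    print(n,m.sum(),rect(P,m),'z',np.percentile(z[m],[5,50,95]).round(4))
                                  ~~~~~~~~~~~~~^^^^^^^^^^^^^^^^
    return _quantile_unchecked(
        a, q, axis, out, overwrite_input, method, keepdims, weights)
    return _ureduce(a,
                    func=_quantile_ureduce_func,
    ...<5 lines>...
                    overwrite_input=overwrite_input,
                    method=method)
    r = func(a, **kwargs)
    result = _quantile(arr,
                       quantiles=q,
    ...<2 lines>...
                       out=out,
                       weights=wgt)
    slices_having_nans = np.isnan(arr[-1, ...])
                                  ~~~^^^^^^^^^
IndexError: index -1 is out of bounds for axis 0 with size 0
```

View pics/wrist8.png

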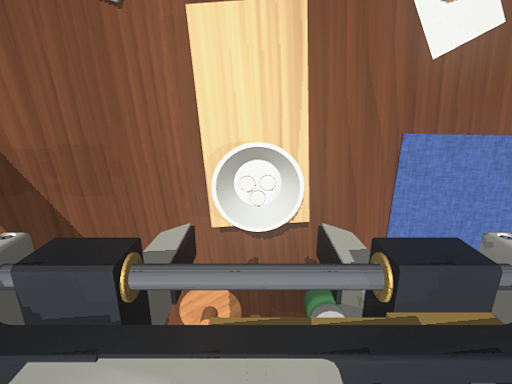

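The bowl sits in the well at (258,187) with all three shells in it, centre (0.535,-0.115), rim 19.4 mm above the deck. Next is the lid.

```bash
python3 go.py .4425 -.315 .2 1.487
python3 - <<'E'
from seg import *
p,d,P=load('wrist',8);z=P[...,2]
dk=(d>0)&(np.abs(P[...,0]-.536)<.05)&(P[...,1]>-.04)&(P[...,1]<.08)&(z>.03)&(z<.05);Q=P[dk]
print('deck slope',np.linalg.lstsq(np.c_[Q[:,:2],np.ones(len(Q))],Q[:,2],rcond=None)[0])
E
```

```text
shift cm [-22.6   -7.45   3.25] turn [-0.002  -0.0008  0.0007]
deck slope [ 0.00021751 -0.0008586   0.04055464]
```

play_rows(rows=[[-1, -0.3, 0, 0, 0, 0, 0.8], [-3, -1, 0.5, 0, 0, 0, 0.8], [-6, -2, 1, 0, 0, 0, 0.8], [-10, -3.3, 1.5, 0, 0, 0, 0.7], [-14, -4.6, 2, 0, 0, 0, 0.7], [-18, -5.9, 2.5, 0, 0, 0, 0.7], [-21, -7, 3, 0, 0, 0, 0.7], [-22.6, -7.4, 3.2, 0, 0, 0, 0.7], [-22.6, -7.4, 3.2, 0, 0, 0, 0.7], [-22.6, -7.4, 3.2, 0, 0, 0, 0.7], [-22.6, -7.4, 3.2, 0, 0, 0, 0.7]])

```text
time: 18.45
tool_pos: [0.4438, -0.3148, 0.2018]
tool_rot: [3.141, -0.0, 1.488]
contact_force: [0.2, 0.2, -0.7]
opening: 0.0643
grip_force: 0.0
```

```bash
python3 t.py 9; python3 w.py 9
python3 - <<'E'
from seg import *
for n in ['wrist','top','scene']:
    p,d,P=load(n,9);z=P[...,2]; near=(d>0)&(np.hypot(P[...,0]-.442,P[...,1]+.323)<.055)
    for nm,a,b in [('knob',.036,.05),('plate',.008,.018)]:
        m=near&(z>a)&(z<b)
        if m.sum()>10: print(n,nm,m.sum(),rect(P,m),np.median(z[m]))
    near=(d>0)&(np.hypot(P[...,0]-.535,P[...,1]+.115)<.07)&(z>.055)&(z<.07)
    if near.sum()>50:
        Q=P[near]; print(' rim',rect(P,near),np.linalg.lstsq(np.c_[Q[:,:2]-[.535,-.115],np.ones(len(Q))],Q[:,2],rcond=None)[0].round(4))
E
python3 go.py .442 -.323 .032 1.487
```

```text
[[ 0.082  0.997  0.     0.444]
 [ 0.997 -0.082  0.    -0.315]
 [ 0.     0.    -1.     0.202]
 [ 0.     0.     0.     1.   ]]
wrist knob 325 (array([ 443.1, -324.3]), array([22.8, 22.2]), 85.1) 0.04254610446657381
wrist plate 4240 (array([ 442.7, -325.1]), array([96.8, 97.6]), 38.0) 0.012831765101637638
 rim (array([ 530.9, -160. ]), array([20.4, 83.7]), 85.3) [-0.0074 -0.0924  0.0554]
top knob 53 (array([ 438.7, -321.2]), array([20.4, 18.4]), 40.9) 0.04016863228964973
top plate 457 (array([ 444. , -306.1]), array([59.7, 96. ]), 82.7) 0.011071201612238735
 rim (array([ 534. , -114.5]), array([108.8, 110.8]), 83.4) [-0.0042 -0.0075  0.0577]
scene knob 63 (array([ 443.9, -323.1]), array([21.9, 22. ]), 69.9) 0.041034804088237786
scene plate 748 (array([ 441.8, -323.7]), array([97.4, 96.5]), 63.1) 0.011744093283843737
 rim (array([ 535.5, -114. ]), array([112.2, 109.1]), 18.0) [ 0.0095 -0.0032  0.0584]
shift cm [-0.82 -0.12 16.98] turn [0.0004 0.     0.0015]
```

play_rows(rows=[[-0.9, -0.1, 3, 0, 0, 0, 0.7], [-0.9, -0.1, 7, 0, 0, 0, 0.6], [-0.9, -0.1, 11, 0, 0, 0, 0.6], [-0.9, -0.1, 14, 0, 0, 0, 0.6], [-0.9, -0.1, 16, 0, 0, 0, 0.6], [-0.9, -0.1, 16.9, 0, 0, 0, 0.6], [-0.9, -0.1, 16.9, 0, 0, 0, 0.6], [-0.9, -0.1, 16.9, 0, 0, 0, 0.1], [-0.9, -0.1, 16.9, 0, 0, 0, 0.1], [-0.9, -0.1, 16.9, 0, 0, 0, 0.1], [-0.9, -0.1, 16.9, 0, 0, 0, 0.1], [-0.9, -0.1, 16.9, 0, 0, 0, 0.1], [-0.9, -0.1, 16.9, 0, 0, 0, 0.1], [-0.9, -0.1, 16.9, 0, 0, 0, 0.1]], squeeze=25)

```text
time: 20.0
tool_pos: [0.4417, -0.325, 0.0331]
tool_rot: [3.141, 0.001, 1.487]
contact_force: [-0.5, 0.8, 5.6]
opening: 0.0228
grip_force: 25.0
```

play_rows(rows=[[0, 0, 0, 0, 0, 0, 0.1], [0, 0, 0, 0, 0, 0, 0.1], [0, 0, -0.5, 0, 0, 0, 0.1], [0, 0, -2, 0, 0, 0, 0.1], [0, 0, -4, 0, 0, 0, 0.1], [0, 0, -6, 0, 0, 0, 0.1], [0, 0, -8, 0, 0, 0, 0.1], [0, 0, -10, 0, 0, 0, 0.1], [0, 0, -11, 0, 0, 0, 0.1], [0, 0, -11, 0, 0, 0, 0.1], [0, 0, -11, 0, 0, 0, 0.1]])

```text
time: 21.1
tool_pos: [0.4411, -0.3244, 0.1418]
tool_rot: [-3.141, -0.001, 1.487]
contact_force: [-0.5, 0.4, -2.1]
opening: 0.0224
grip_force: 25.0
```

```bash
python3 go.py .535 -.115 .145 1.487
```

```text
shift cm [21.66  7.6  -0.31] turn [-0.0009 -0.0009 -0.0002]
```

play_rows(rows=[[0.5, 0.2, 0, 0, 0, 0, 0.1], [1.5, 0.5, 0, 0, 0, 0, 0.1], [3, 1, 0, 0, 0, 0, 0.1], [5, 1.7, 0, 0, 0, 0, 0.1], [7, 2.4, 0, 0, 0, 0, 0.1], [9, 3.1, 0, 0, 0, 0, 0.1], [11, 3.8, 0, 0, 0, 0, 0.1], [13, 4.5, 0, 0, 0, 0, 0.1], [15, 5.2, 0, 0, 0, 0, 0.1], [17, 5.9, 0, 0, 0, 0, 0.1], [19, 6.6, 0, 0, 0, 0, 0.1], [20.5, 7.2, 0, 0, 0, 0, 0.1], [21.3, 7.5, 0, 0, 0, 0, 0.1], [21.6, 7.6, 0, 0, 0, 0, 0.1], [21.6, 7.6, 0, 0, 0, 0, 0.1], [21.6, 7.6, 0, 0, 0, 0, 0.1], [21.6, 7.6, 0, 0, 0, 0, 0.1]])

```text
time: 22.8
tool_pos: [0.5351, -0.1166, 0.1426]
tool_rot: [-3.142, 0.0, 1.486]
contact_force: [0.1, -0.3, -1.3]
opening: 0.0226
grip_force: 25.0
```

```bash
python3 b.py 10 .09 2>/dev/null; python3 w.py 10
python3 - <<'E'
from seg import *
p,d,P=load('wrist',10); z=P[...,2]; near=(d>0)&(np.hypot(P[...,0]-.535,P[...,1]+.115)<.06)
m=near&(z>.115)&(z<.13); print('lid',m.sum(),rect(P,m),np.median(z[m]))
Q=P[m];print(np.linalg.lstsq(np.c_[Q[:,:2]-[.535,-.115],np.ones(len(Q))],Q[:,2],rcond=None)[0].round(4))
E
python3 go.py .535 -.1155 .09 1.487
```

```text
[[ 0.085  0.996 -0.     0.535]
 [ 0.996 -0.085  0.    -0.117]
 [-0.    -0.    -1.     0.143]
 [ 0.     0.     0.     1.   ]]
lid 8767 (array([ 532.8, -108.4]), array([95. , 81.6]), 25.8) 0.12208892057591317
[-0.0004 -0.0033  0.1222]
shift cm [ 0.1  -0.02  5.26] turn [ 0.      0.     -0.0011]
```

View pics/wrist10.png

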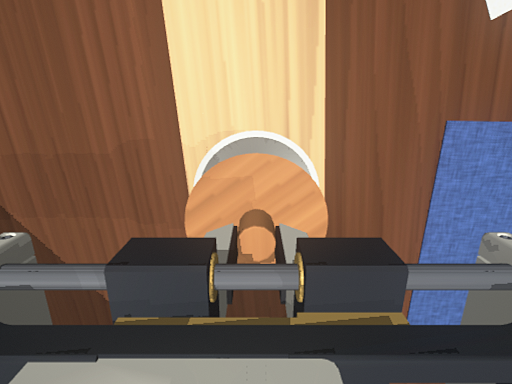

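The lid is held level at (256,215) above the bowl. I lower it.

play_rows(rows=[[0.1, 0, 0.5, 0, 0, 0, 0.1], [0.1, 0, 1.5, 0, 0, 0, 0.1], [0.1, 0, 2.5, 0, 0, 0, 0.1], [0.1, 0, 3.5, 0, 0, 0, 0.1], [0.1, 0, 4.5, 0, 0, 0, 0.1], [0.1, 0, 5.2, 0, 0, 0, 0.1], [0.1, 0, 5.6, 0, 0, 0, 0.1], [0.1, 0, 5.9, 0, 0, 0, 0.1], [0.1, 0, 6.1, 0, 0, 0, 0.1], [0.1, 0, 6.2, 0, 0, 0, 0.1], [0.1, 0, 6.2, 0, 0, 0, 0.1], [0.1, 0, 6.2, 0, 0, 0, 0.1]])

```text
time: 24.1
tool_pos: [0.5356, -0.115, 0.0809]
tool_rot: [3.141, 0.0, 1.487]
contact_force: [0.3, -0.0, -1.5]
opening: 0.0222
grip_force: 25.0
```

play_rows(rows=[[0, 0, 0.1, 0, 0, 0, 0.1], [0, 0, 0.1, 0, 0, 0, 0.1], [0, 0, 0.2, 0, 0, 0, 0.1], [0, 0, 0.2, 0, 0, 0, 0.1], [0, 0, 0.2, 0, 0, 0, 0.1]])

```text
time: 24.6
tool_pos: [0.5353, -0.1148, 0.0786]
tool_rot: [-3.141, -0.0, 1.487]
contact_force: [-1.3, 0.0, -0.4]
opening: 0.0225
grip_force: 25.0
```

play_rows(rows=[[0, 0, 0.05, 0, 0, 0, 0.1], [0, 0, 0.1, 0, 0, 0, 0.1], [0, 0, 0.15, 0, 0, 0, 0.1], [0, 0, 0.15, 0, 0, 0, 0.1], [0, 0, 0.15, 0, 0, 0, 0.1]])

```text
time: 25.1
tool_pos: [0.5353, -0.1147, 0.078]
tool_rot: [3.141, -0.0, 1.487]
contact_force: [-3.8, 2.4, 7.6]
opening: 0.0225
grip_force: 25.0
```

Seated contact. I release and rise to look.

play_rows(rows=[[0, 0, 0, 0, 0, 0, 0.32], [0, 0, 0, 0, 0, 0, 0.36], [0, 0, 0, 0, 0, 0, 0.4], [0, 0, 0, 0, 0, 0, 0.45], [0, 0, 0, 0, 0, 0, 0.5], [0, 0, -1, 0, 0, 0, 0.5], [0, 0, -4, 0, 0, 0, 0.5], [0, 0, -8, 0, 0, 0, 0.5], [0, 0, -12, 0, 0, 0, 0.5], [0, 0, -15, 0, 0, 0, 0.5], [2, 0, -16, 0, 0, 0, 0.5], [2, 0, -16, 0, 0, 0, 0.5], [2, 0, -16, 0, 0, 0, 0.5], [2, 0, -16, 0, 0, 0, 0.5]])

```text
time: 26.5
tool_pos: [0.5366, -0.0953, 0.2363]
tool_rot: [-3.14, -0.0, 1.487]
contact_force: [-1.0, -0.2, 0.2]
opening: 0.0458
grip_force: 0.0
```

```bash
python3 t.py 11; python3 w.py 11
python3 - <<'E'
from seg import *
for n in ['wrist','scene']:
    p,d,P=load(n,11); z=P[...,2]; hsv=cv2.cvtColor(p,cv2.COLOR_RGB2HSV); near=(d>0)&(np.hypot(P[...,0]-.535,P[...,1]+.115)<.07)
    wh=hsv[...,1]<60
    for nm,m in [('knob',near&(z>.08)&(z<.1)),('lidtop',near&(z>.052)&(z<.068)&~wh),('rim',near&(z>.052)&(z<.07)&wh)]:
        if m.sum()<20: print(n,nm,m.sum()); continue
        Q=P[m];print(n,nm,m.sum(),rect(P,m),np.median(z[m]).round(4),np.linalg.lstsq(np.c_[Q[:,:2]-[.535,-.115],np.ones(len(Q))],Q[:,2],rcond=None)[0].round(4))
    for nm,x,y,a,b in [('jar',.618,-.32,.05,.07),('spool',.5925,.326,.05,.08)]:
        m=(d>0)&(np.hypot(P[...,0]-x,P[...,1]-y)<.035)&(z>a)&(z<b)
        if m.sum()>20: print(n,nm,rect(P,m),np.median(z[m]))
E
```

```text
[[ 0.084  0.996 -0.002  0.537]
 [ 0.996 -0.084  0.    -0.095]
 [ 0.    -0.002 -1.     0.236]
 [ 0.     0.     0.     1.   ]]
wrist knob 346 (array([ 535.1, -114.4]), array([23. , 22.8]), 79.1) 0.0877 [ 0.004  -0.0958  0.0874]
wrist lidtop 4429 (array([ 535.5, -114.2]), array([98.1, 97.6]), 78.4) 0.0578 [-0.0005 -0.01    0.0579]
wrist rim 1489 (array([ 535.2, -115.5]), array([111.1, 110.7]), 85.5) 0.0598 [ 0.0011 -0.0057  0.0597]
scene knob 90 (array([ 535.2, -112.7]), array([24.8, 21.6]), 8.8) 0.0863 [-0.0881 -0.0699  0.0862]
scene lidtop 1072 (array([ 535.8, -114.1]), array([96. , 95.7]), 18.4) 0.0568 [ 0.0035 -0.0084  0.0569]
scene rim 376 (array([ 534.9, -113.9]), array([111.1, 109.4]), 57.7) 0.0587 [ 0.0053 -0.0033  0.0586]
scene jar (array([ 620.1, -321.2]), array([49.4, 48.4]), 55.8) 0.05944096550607042
scene spool (array([593.6, 327. ]), array([36.7, 35. ]), 1.2) 0.06544285086695034
```

View pics/wrist11.png

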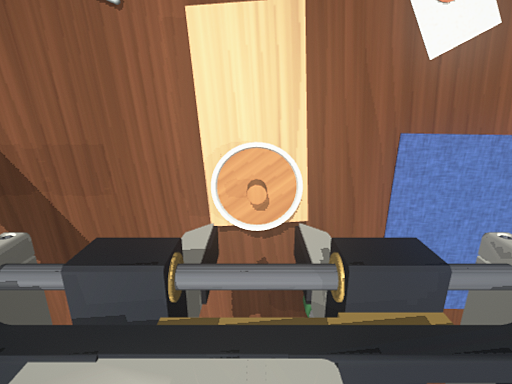

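The lid is in the bowl at (257,187), its top 2 mm below the rim, leaning about 0.5°. A light press on the knob with closed fingers should settle it.

```bash
python3 go.py .535 -.118 .106 1.487
```

```text
shift cm [-2.27  0.04 13.03] turn [-0.0016 -0.0003 -0.0007]
```

play_rows(rows=[[-2.3, 0, 1, 0, 0, 0, 0], [-2.3, 0, 4, 0, 0, 0, 0], [-2.3, 0, 7, 0, 0, 0, 0], [-2.3, 0, 9, 0, 0, 0, 0], [-2.3, 0, 11, 0, 0, 0, 0], [-2.3, 0, 12, 0, 0, 0, 0], [-2.3, 0, 12.6, 0, 0, 0, 0], [-2.3, 0, 13, 0, 0, 0, 0], [-2.3, 0, 13, 0, 0, 0, 0], [-2.3, 0, 13, 0, 0, 0, 0]])

```text
time: 27.65
tool_pos: [0.5356, -0.1181, 0.1078]
tool_rot: [3.14, 0.0, 1.487]
contact_force: [0.9, -0.2, -0.3]
opening: 0.0005
grip_force: 0.0
```

play_rows(rows=[[0, 0, 0.1, 0, 0, 0, 0], [0, 0, 0.15, 0, 0, 0, 0], [0, 0, 0.2, 0, 0, 0, 0], [0, 0, 0.2, 0, 0, 0, 0]])

```text
time: 28.05
tool_pos: [0.5351, -0.1179, 0.1051]
tool_rot: [3.142, -0.0, 1.487]
contact_force: [0.3, 0.7, 0.9]
opening: 0.0004
grip_force: 0.0
```

play_rows(rows=[[0, 0, 0.05, 0, 0, 0, 0], [0, 0, 0.1, 0, 0, 0, 0], [0, 0, 0.15, 0, 0, 0, 0], [0, 0, 0.15, 0, 0, 0, 0], [0, 0, 0.15, 0, 0, 0, 0]])

```text
time: 28.55
tool_pos: [0.5351, -0.1179, 0.1036]
tool_rot: [-3.142, -0.0, 1.487]
contact_force: [0.3, -0.1, 0.0]
opening: 0.0003
grip_force: 0.0
```

play_rows(rows=[[0, 0, 0.05, 0, 0, 0, 0], [0, 0, 0.1, 0, 0, 0, 0], [0, 0, 0.1, 0, 0, 0, 0], [0, 0, 0.1, 0, 0, 0, 0]])

```text
time: 28.95
tool_pos: [0.5351, -0.1179, 0.1026]
tool_rot: [-3.142, -0.0, 1.487]
contact_force: [-0.5, 0.1, -0.3]
opening: 0.0001
grip_force: 0.0
```

play_rows(rows=[[0, 0, 0.05, 0, 0, 0, 0], [0, 0, 0.1, 0, 0, 0, 0], [0, 0, 0.1, 0, 0, 0, 0]])

```text
time: 29.25
tool_pos: [0.5351, -0.1179, 0.1015]
tool_rot: [-3.141, -0.0, 1.487]
contact_force: [0.5, -0.1, 0.2]
opening: 0.0004
grip_force: 0.0
```

play_rows(rows=[[0, 0, 0.05, 0, 0, 0, 0], [0, 0, 0.05, 0, 0, 0, 0]])

```text
time: 29.45
tool_pos: [0.5351, -0.1179, 0.1011]
tool_rot: [-3.142, -0.0, 1.487]
contact_force: [-0.0, 0.8, -0.3]
opening: 0.0
grip_force: 0.0
```

play_rows(rows=[[0, 0, 0.05, 0, 0, 0, 0], [0, 0, 0.1, 0, 0, 0, 0], [0, 0, 0.1, 0, 0, 0, 0]])

```text
time: 29.75
tool_pos: [0.5351, -0.1179, 0.1]
tool_rot: [-3.141, -0.0, 1.487]
contact_force: [0.1, -0.1, -0.3]
opening: 0.0005
grip_force: 0.0
```

play_rows(rows=[[0, 0, 0.05, 0, 0, 0, 0], [0, 0, 0.1, 0, 0, 0, 0], [0, 0, 0.1, 0, 0, 0, 0]])

```text
time: 30.05
tool_pos: [0.5351, -0.1179, 0.099]
tool_rot: [-3.141, -0.0, 1.487]
contact_force: [0.2, 0.0, 0.2]
opening: 0.0006
grip_force: 0.0
```

```bash
python3 t.py 12; python3 w.py 12
python3 - <<'E'
from seg import *
for n in ['scene','wrist']:
    p,d,P=load(n,12); z=P[...,2]; near=(d>0)&(np.hypot(P[...,0]-.535,P[...,1]+.115)<.07)
    hsv=cv2.cvtColor(p,cv2.COLOR_RGB2HSV)
    m=near&(z>.05)&(z<.068)&(hsv[...,1]>90); print(n,m.sum(),rect(P,m) if m.sum() else '',np.median(z[m]))
    m=near&(z>.07)&(np.hypot(P[...,0]-.535,P[...,1]+.115)<.03); q=np.where(m)
    print(np.histogram(z[m],bins=np.arange(.07,.13,.004))); 
    o=m&(hsv[...,1]>100)&(hsv[...,0]<20); print('orange',o.sum(),np.percentile(z[o],[5,50,95]) if o.sum() else '', rect(P,o) if o.sum()>3 else '')
a=cv2.imread('pics/scene12.png')[110:240,130:290]; b=cv2.imread('pics/wrist12.png')[100:,100:420]
cv2.imwrite('pics/c12.png',np.hstack([cv2.resize(a,(350,284),interpolation=2),b]))
E
```

```text
[[ 0.084  0.996 -0.     0.535]
 [ 0.996 -0.084  0.    -0.118]
 [ 0.    -0.    -1.     0.099]
 [ 0.     0.     0.     1.   ]]
scene 835 (array([ 538.8, -107.2]), array([80.6, 94.4]), 60.9) 0.05670054137753344
(array([ 8, 13, 12, 29, 42,  1,  0,  0,  4,  5,  7, 12, 12, 11]), array([0.07 , 0.074, 0.078, 0.082, 0.086, 0.09 , 0.094, 0.098, 0.102,
       0.106, 0.11 , 0.114, 0.118, 0.122, 0.126]))
orange 113 [0.07351794 0.08557276 0.20308391] (array([ 541.4, -113.1]), array([22.1, 51.8]), 30.8)
wrist 8846 (array([ 536.6, -101.9]), array([72.3, 97.6]), 85.3) 0.057615181910096416
(array([ 52,  62,  61,  84, 491,   0,   0,   0,  39,  86, 147, 184, 196,
        58]), array([0.07 , 0.074, 0.078, 0.082, 0.086, 0.09 , 0.094, 0.098, 0.102,
       0.106, 0.11 , 0.114, 0.118, 0.122, 0.126]))
orange 958 [0.0736678  0.08747724 0.19612717] (array([535.5, -99.8]), array([37.9, 38. ]), 43.3)
```

View pics/c12.png

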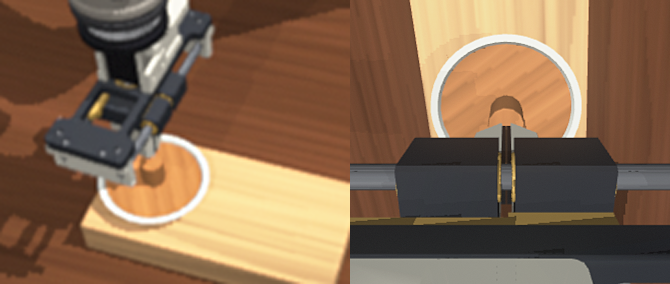

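The fingers aren't pressing on the knob. The lid is already seated within measurement error, so I withdraw straight up and check once more.

play_rows(rows=[[0, 0, -1, 0, 0, 0, 0], [0, 0, -4, 0, 0, 0, 0], [0, 0, -8, 0, 0, 0, 0], [0, 0, -11, 0, 0, 0, 0], [0, 0, -14, 0, 0, 0, 0], [2, 0, -14, 0, 0, 0, 0], [2, 0, -14, 0, 0, 0, 0], [2, 0, -14, 0, 0, 0, 0], [2, 0, -14, 0, 0, 0, 0], [2, 0, -14, 0, 0, 0, 0]])

```text
time: 31.2
tool_pos: [0.5366, -0.0984, 0.2386]
tool_rot: [-3.14, -0.0, 1.486]
contact_force: [0.1, 0.1, 0.8]
opening: 0.0003
grip_force: 0.0
```

```bash
python3 t.py 13; python3 w.py 13
python3 - <<'E'
from seg import *
for n in ['wrist','scene','top']:
    p,d,P=load(n,13); z=P[...,2]; hsv=cv2.cvtColor(p,cv2.COLOR_RGB2HSV); R=np.hypot(P[...,0]-.535,P[...,1]+.115); near=(d>0)&(R<.07)
    wh=hsv[...,1]<60
    for nm,m in [('knob',near&(z>.084)&(z<.1)),('lidtop',near&(z>.052)&(z<.068)&~wh&(R>.02)&(R<.044)),('rim',near&(z>.052)&(z<.07)&wh&(R>.05)),('deck',(d>0)&(np.abs(P[...,0]-.536)<.05)&(P[...,1]>-.03)&(P[...,1]<.08)&(z>.03)&(z<.05))]:
        if m.sum()<20: print(n,nm,m.sum()); continue
        Q=P[m];print(n,nm,m.sum(),rect(P,m),np.linalg.lstsq(np.c_[Q[:,:2]-[.535,-.115],np.ones(len(Q))],Q[:,2],rcond=None)[0].round(4))
E
```

```text
[[ 0.084  0.996 -0.001  0.537]
 [ 0.996 -0.084  0.    -0.098]
 [ 0.    -0.001 -1.     0.239]
 [ 0.     0.     0.     1.   ]]
wrist knob 324 (array([ 535.1, -114.3]), array([22.9, 21.7]), 84.7) [-0.0032 -0.0272  0.0876]
wrist lidtop 3056 (array([ 534.9, -115.3]), array([87.1, 87.8]), 85.3) [ 0.0013 -0.0091  0.0578]
wrist rim 1214 (array([ 535.4, -113.9]), array([108.3, 111.2]), 86.1) [-0.0011 -0.0077  0.0599]
wrist deck 9010 (array([536.,  25.]), array([110., 100.]), 90.0) [ 0.0007 -0.0015  0.0409]
scene knob 77 (array([ 536.2, -112.7]), array([22.1, 22.2]), 64.1) [ 0.0247 -0.0109  0.0865]
scene lidtop 725 (array([ 534.7, -114.6]), array([86.7, 86.6]), 78.1) [-0.0007 -0.0104  0.0567]
scene rim 300 (array([ 536.2, -114. ]), array([110.8, 109.5]), 17.8) [ 0.0057 -0.0064  0.0587]
scene deck 1852 (array([536. ,  25.1]), array([109.9,  99.9]), 89.9) [ 0.0011 -0.0003  0.0398]
top knob 0
top lidtop 0
top rim 0
top deck 1000 (array([536. ,  39.6]), array([80.7, 99.7]), 89.9) [-0.0033  0.0034  0.0382]
```

Run:
```python
from seg import *
for n in ['scene','wrist']:
    p,d,P=load(n,12); z=P[...,2]; hsv=cv2.cvtColor(p,cv2.COLOR_RGB2HSV)
    m=(d>0)&(np.hypot(P[...,0]-.535,P[...,1]+.118)<.05)&(z>.068)&(z<.125)&(hsv[...,1]<90)
    for a in np.arange(.068,.124,.008):
        q=P[m&(z>=a)&(z<a+.008)]
        if len(q): print(n,a.round(3),len(q),q.min(0).round(3),q.max(0).round(3))
```

```text
scene 0.1 5 [ 0.529 -0.107  0.103] [ 0.539 -0.105  0.106]
scene 0.108 20 [ 0.523 -0.117  0.109] [ 0.552 -0.104  0.116]
scene 0.116 19 [ 0.533 -0.114  0.117] [ 0.554 -0.104  0.124]
wrist 0.084 10 [ 0.525 -0.117  0.087] [ 0.546 -0.112  0.088]
wrist 0.1 63 [ 0.527 -0.108  0.102] [ 0.544 -0.106  0.108]
wrist 0.108 245 [ 0.52  -0.109  0.108] [ 0.552 -0.105  0.116]
wrist 0.116 306 [ 0.519 -0.109  0.116] [ 0.553 -0.105  0.124]
```

When fully shut, the tips sit about 3 mm above the TCP, so the press stopped short. I try again, lower.

play_rows(rows=[[-1.9, -0.1, 2, 0, 0, 0, 0], [-1.9, -0.1, 5, 0, 0, 0, 0], [-1.9, -0.1, 8, 0, 0, 0, 0], [-1.9, -0.1, 11, 0, 0, 0, 0], [-1.9, -0.1, 13, 0, 0, 0, 0], [-1.9, -0.1, 14, 0, 0, 0, 0], [-1.9, -0.1, 14.5, 0, 0, 0, 0], [-1.9, -0.1, 14.8, 0, 0, 0, 0], [-1.9, -0.1, 15, 0, 0, 0, 0], [-1.9, -0.1, 15, 0, 0, 0, 0]])

```text
time: 32.35
tool_pos: [0.5346, -0.1169, 0.0897]
tool_rot: [3.14, 0.0, 1.487]
contact_force: [-0.2, -0.1, -1.1]
opening: 0.0005
grip_force: 0.0
```

play_rows(rows=[[0, 0, 0.05, 0, 0, 0, 0], [0, 0, 0.1, 0, 0, 0, 0], [0, 0, 0.15, 0, 0, 0, 0], [0, 0, 0.15, 0, 0, 0, 0]])

```text
time: 32.75
tool_pos: [0.5342, -0.1168, 0.0877]
tool_rot: [3.141, -0.0, 1.487]
contact_force: [-0.2, 0.4, -0.2]
opening: 0.0007
grip_force: 0.0
```

play_rows(rows=[[0, 0, 0.05, 0, 0, 0, 0], [0, 0, 0.1, 0, 0, 0, 0], [0, 0, 0.1, 0, 0, 0, 0]])

```text
time: 33.05
tool_pos: [0.5342, -0.1168, 0.0865]
tool_rot: [-3.141, -0.0, 1.487]
contact_force: [0.1, 0.4, 0.4]
opening: 0.0006
grip_force: 0.0
```

play_rows(rows=[[0, 0, 0.05, 0, 0, 0, 0], [0, 0, 0.1, 0, 0, 0, 0], [0, 0, 0.1, 0, 0, 0, 0]])

```text
time: 33.35
tool_pos: [0.5342, -0.1168, 0.0855]
tool_rot: [-3.142, -0.0, 1.487]
contact_force: [-0.1, -0.6, -0.8]
opening: 0.0004
grip_force: 0.0
```

play_rows(rows=[[0, 0, 0.05, 0, 0, 0, 0], [0, 0, 0.1, 0, 0, 0, 0], [0, 0, 0.1, 0, 0, 0, 0]])

```text
time: 33.65
tool_pos: [0.5342, -0.1168, 0.0845]
tool_rot: [-3.141, -0.0, 1.487]
contact_force: [0.4, -0.4, 0.2]
opening: 0.0005
grip_force: 0.0
```

play_rows(rows=[[0, 0, 0.05, 0, 0, 0, 0], [0, 0, 0.1, 0, 0, 0, 0], [0, 0, 0.1, 0, 0, 0, 0]])

```text
time: 33.95
tool_pos: [0.5343, -0.1168, 0.0842]
tool_rot: [3.141, 0.0, 1.487]
contact_force: [-2.0, 0.6, 5.1]
opening: 0.0005
grip_force: 2.4
```

Contact, 5 N. One more small step, then I withdraw.

play_rows(rows=[[0, 0, 0.05, 0, 0, 0, 0], [0, 0, 0.05, 0, 0, 0, 0], [0, 0, 0.05, 0, 0, 0, 0]])

```text
time: 34.25
tool_pos: [0.5343, -0.1169, 0.0841]
tool_rot: [3.141, 0.0, 1.487]
contact_force: [-3.3, 0.4, 8.8]
opening: 0.0007
grip_force: 4.1
```

play_rows(rows=[[0, 0, -0.5, 0, 0, 0, 0], [0, 0, -2, 0, 0, 0, 0], [0, 0, -5, 0, 0, 0, 0], [0, 0, -9, 0, 0, 0, 0], [0, 0, -13, 0, 0, 0, 0], [2, 0, -15.5, 0, 0, 0, 0], [2, 0, -15.5, 0, 0, 0, 0], [2, 0, -15.5, 0, 0, 0, 0], [2, 0, -15.5, 0, 0, 0, 0]])

```text
time: 35.15
tool_pos: [0.5352, -0.097, 0.2367]
tool_rot: [-3.139, -0.0, 1.487]
contact_force: [-0.8, -0.3, -0.4]
opening: 0.0004
grip_force: 0.0
```

```bash
python3 t.py 14; python3 w.py 14 >/dev/null
python3 - <<'E'
from seg import *
for n in ['wrist','scene']:
    p,d,P=load(n,14); z=P[...,2]; hsv=cv2.cvtColor(p,cv2.COLOR_RGB2HSV); R=np.hypot(P[...,0]-.535,P[...,1]+.115); near=(d>0)&(R<.07)
    wh=hsv[...,1]<60
    for nm,m in [('lidtop',near&(z>.052)&(z<.068)&~wh&(R>.02)&(R<.044)),('rim',near&(z>.052)&(z<.07)&wh&(R>.05)),('lid all',near&(z>.052)&(z<.068)&~wh),('jar',(d>0)&(np.hypot(P[...,0]-.618,P[...,1]+.32)<.035)&(z>.05)&(z<.07)),('spool',(d>0)&(np.hypot(P[...,0]-.5925,P[...,1]-.326)<.035)&(z>.05)&(z<.08))]:
        if m.sum()<20: continue
        Q=P[m];print(n,nm,m.sum(),rect(P,m),np.linalg.lstsq(np.c_[Q[:,:2]-[.535,-.115],np.ones(len(Q))],Q[:,2],rcond=None)[0].round(4))
E
```

```text
wrist lidtop 3066 (array([ 534.8, -115. ]), array([87.1, 86.6]), 86.6) [ 0.0013 -0.0083  0.0578]
wrist rim 1198 (array([ 535.4, -113.2]), array([107.5, 110.9]), 84.0) [-0.0005 -0.007   0.0599]
wrist lid all 4446 (array([ 535.4, -115. ]), array([99. , 97.8]), 76.5) [ 0.0006 -0.0078  0.0578]
scene lidtop 712 (array([ 535.7, -115. ]), array([85.2, 86. ]), 62.1) [-0.0012 -0.0092  0.0568]
scene rim 292 (array([ 534.7, -113.5]), array([110.5, 110.1]), 59.1) [ 0.0058 -0.0089  0.0589]
scene lid all 1071 (array([ 536.2, -114.1]), array([96.8, 96. ]), 18.6) [ 0.0037 -0.007   0.0569]
scene jar 388 (array([ 620., -321.]), array([49.2, 48.6]), 58.7) [-0.0323 -0.0501  0.0515]
scene spool 305 (array([593.1, 327.3]), array([35.3, 35.9]), 28.1) [-0.1713  0.0692  0.044 ]
```

```bash
python3 -c "
from cell import robot
print(robot.hand_in())"
```

```text
the job is handed in; nothing more can be done
None
```

Handed in at about 35 s: the spool stands upright in the empty tray, and the bowl (all three shells seen in it before the lid went on) and the lid sit centred in place, fully down by their heights, leaning about half a degree; the jar measured unmoved and the pliers, not re-measured, were never approached.

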